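# Lock the curing pot's lid, then open its interlocked air cock

### The arm

A 6-joint arm with a two-finger parallel gripper is mounted at the origin on the work surface. World frame = base frame: x ahead of the robot, y to its left, z up, the work surface at z = 0. Lengths are in m, angles in rad, forces in N, time in s.
With the tool pointing down it reaches from about 0.35 to 0.875 m from the base axis. Payload 15.5 kg.
Tool frame: the origin (TCP) lies at the very end of the fingers, on their centre line; the grasp point (between the pads) lies 19 mm behind it; z points along the fingers, y is the direction in which the jaws open and shut (so a half turn about z gives the same grasp; the last joint's range is limited). The gripper opens to 85 mm and grips with 20 to 120 N. Pads are 22 mm wide; open, the fingers measure 114 mm over their backs; the gripper's body (76 mm by 85 mm) begins 54 mm behind the grasp point. The pads swing forward as they close: fully open they stand 13 mm farther back than shut.
Start: joints at [-1.357, 0.494, 1.345, -0, 1.302, -0.096], TCP at [0.19, -0.595, 0.231] pointing down, gripper open.
Joint ranges: [-2.91, 2.91], [-0.82, 2.16], [0.22, 2.67], [-1.22, 4.37], [0.12, 2.79], [-3.08, 3.08]. Speed limits (rad/s): [1.89, 1.89, 2.57, 3.01, 3.01, 3.01].

### API

Orientations are given as [roll, pitch, yaw] about the fixed x, y, z axes, in that order (R = Rz(yaw) Ry(pitch) Rx(roll)).
In Python, from bench import ctrl gives the robot as it stands. The module is installed in compiled form; this text tells all that it offers.
- The arm moves only by the shell command python3 -m pendant 'ROWS' [OPENING] [FORCE]. ROWS is JSON, a list of rows, each a list of 6 numbers: the shift along the tool's x, y, z in mm, then the turn, a rotation vector about the tool's x, y, z in degrees. A call has 1 to 10 rows; each row shifts and turns the commanded pose from where the row before left it, along the tool's axes as they then stand; what a row does not reach is not made up. A row lasts 1/12 s, in which the tool goes at most 41.7 mm and 7.16 degrees, less where a joint would pass 70% of its speed; a pose out of reach is approached as far as the arm can. A call with a gripper value outside its range is refused whole. OPENING is the finger opening in mm, from 0 to 85.4, set as the call begins (- or left out, the last holds). The fingers move at their own pace and stop on an object; FORCE is the grip in N (left out, the last holds). Time passes only in rows, so rows that do not move let the fingers close. It gives the time, the measured TCP pose, the force and the opening at its end, in the units of the state.
- ctrl.sense(): the state, without advancing time (a new reading comes with each control period).
- ctrl.snapshot(name): name is "scene" or "side" or "wrist"; returns the picture (384x512x3 uint8, red, green, blue); there is no depth.
- ctrl.get_calibration(name): a dict with "mtx" (3x3 intrinsics, pixels), "extrinsics" (4x4, takes a point from world to camera coordinates). Camera axes: x right, y down, z forward; pixel columns grow to the right and rows downward; lengths in m; the calibration is good to about 2 mm. A picture is of the moment at which its call begins: read the wrist's pose just before it. get_calibration takes no time and is no camera call; for the wrist camera it gives the pose at the moment of the call.
- ctrl.hand_in(): hands the job in, once; it reports no verdict.
Trained networks look in the newest picture that a camera, given by its name, has taken for a name from the list of things; names that differ only in an ending like _2 or _b are one class to them, and where a whole thing is asked for, a point or a joint stands for the part that bears it (a point fixed in the world has none). Each returns a list of dicts, best first, with "p" (0 to 1); they miss things now and then, are a little off and sometimes report something else, mostly with a low value. They report only what shows in the picture. A call takes as long as a camera call.
- ctrl.look_for(thing, camera): "xy" ([column, row] in pixels, amid what is visible of it).
The state is a dict: "time_s": time; "joint_pos": joint angles; "joint_velocities": joint speeds; "joint_efforts": joint torques, N m; "ee_pos": TCP position; "eef_rot": TCP orientation; "ft_force": force on the tool from outside, world axes, zero at the start; "ft_torque": the same for the moment, N m; "finger_gap": finger opening in m.
Only numpy, scipy, OpenCV 4.12 (cv2) and the standard library are available. Lean on these libraries where they do the work, as an engineer would, in place of code of your own. Each camera call takes 0.05 s, during which the arm holds its last target.

### The job

Lock the pressure pot and put it under air: swing the long lever on its lid clockwise (seen from above) until the lid is home and firmly against its stop, pressing gently and never ramming the stop; that frees the air cock at the pot's side. Then turn the cock's small lever clockwise as far as it goes and let go, with the lid still locked. Leave everything else on the bench where it stands.

Things in the scene. Friction and masses are not known exactly. Their poses are not given: they have to be found in the camera images.
- pot: Pressure pot for curing dental acrylic, fixed to the bench: round, bare aluminium, 190 mm across; the flat of its lid is 125 mm above the bench. Origin on the bench under the pot's axis; its +y axis points from the pot's axis to the air cock at its side. Under the lid sits a steel locking collar with a lug and a notch.
- lid_axis (a point): Point on the vertical axis about which the lid turns, 179 mm above the bench (the height of lid_grip).
- lid_grip (a point): Centre of the lid lever's grip: an upright round black plastic knob, 44 mm across, free from 151 to 207 mm above the bench, on the end of a flat steel bar 20 mm wide (top face at 151 mm) whose end it covers. The point is on the knob's axis, 179 mm up, 110 mm from the lid's axis; it moves in a level circle.
- lid (a joint): Turn of the lid in rad, growing clockwise from above; starts at 0 to 0.1. It drags with 7 to 8 N at the grip and stays where left. Home is where the collar's lug meets the stop. The collar's angle on the lid differs from pot to pot, so home lies anywhere from 0.9 to 1.5 and must be felt: resistance rises steeply. At 0 the lever points 0.35 rad clockwise from the pot's +x axis.
- stop: Steel stop block on the pot's rim, on a stiff rubber mount (10 N per mm), on its -x side: 14 mm wide, reaching 128 mm from the pot's axis and 120 mm above the bench. The lug under the lid bears on it when the lid is home. The force on it must not pass 30 N (a push of about 38 N at the lid grip, drag included). Origin and axes as the pot's.
- cock_axis (a point): Point on the vertical axis of the air cock, 145 mm from the pot's axis, 178 mm above the bench (the height of cock_pin).
- cock_pin (a point): Centre of the cock lever's grip: an upright steel pin, 15 mm across, free from 150 to 200 mm above the bench, on the end of a small flat steel lever 13 mm wide (top face at 150 mm) that reaches 7 mm past it. The point is on the pin's axis, 178 mm up, 55 mm from the cock's axis; it moves in a level circle.
- cock (a joint): Turn of the air cock in rad, growing clockwise from above: 0 shut, 1.2 fully open at a hard end stop; starts at 0 to 0.03. It drags with about 2 N at the pin and stays where left. Until the lid is home (within about 0.04 rad) its cam meets the collar's rim and it stops hard at about 0.08; once home, the notch lets the cam in, and the cam then locks the lid.
- cast_mid (a point): Bystander: plaster cast of a jaw, 55 x 72 x 34 mm; the point is at its middle. To be left where it stands.
- bowl_mid (a point): Bystander: black rubber mixing bowl, 110 mm across, 60 mm high; the point is at its middle. To be left where it stands.
- jar_mid (a point): Bystander: glass jar with a white cap, 56 mm across, 65 mm high; the point is at its middle. To be left where it stands.
- spatula_mid (a point): Bystander: mixing spatula, 190 mm long, lying flat; the point is at its middle. To be left where it stands.
- wax_mid (a point): Bystander: block of brown wax, 75 x 45 x 18 mm; the point is at its middle. To be left where it stands.
- beaker_mid (a point): Bystander: white plastic beaker, 64 mm across, 80 mm high; the point is at its middle. To be left where it stands.
- flask_mid (a point): Bystander: closed brass curing flask, 70 x 85 x 45 mm, 0.7 kg; the point is at its middle. To be left where it stands.

How it is judged:
By the outcome, as a careful person would: the job done as asked, in the order asked, and still so for the second after the job is handed in, with the robot touching nothing.
It also fails if it takes over 58 s, if anything falls off the work surface, if the arm or the gripper's body presses on something with over 40 N, if the wrist force passes 120 N, or if a joint passes its speed limit or range.

## Working session

There is one attempt and no reset: what is moved stays moved. The work goes in short steps, Python scripts to look and compute and a shell command to move; the robot and the scene stay as the last step left them, time stands still between calls to the robot, and variables do not carry over. Pictures are saved under pics/ and viewed, and the job is handed in when it is done.

```bash
mkdir -p pics
python3 - <<'E'
from bench import ctrl
import cv2,numpy as np
s=ctrl.sense();print(s)
for c in ["scene","side","wrist"]:
    im=ctrl.snapshot(c);cv2.imwrite(f"pics/{c}0.png",im[:,:,::-1])
    k=ctrl.get_calibration(c);print(c,k["mtx"].tolist(),np.round(k["extrinsics"],4).tolist())
    for t in ["pot","lid_grip","cock_pin","stop","cock"]:
        print(t,[(np.round(d["xy"],1).tolist(),round(d["p"],2)) for d in ctrl.look_for(t,c)[:3]])
print(ctrl.sense()["time_s"])
E
```

```text
{'time_s': 0.0, 'joint_pos': array([-1.35750878e+00,  4.94204516e-01,  1.34611456e+00,  7.21043064e-06,
        1.30251886e+00, -9.54804661e-02]), 'joint_velocities': array([-0.00032281,  0.00015188, -0.000421  , -0.00065666,  0.00108036,
        0.0017546 ]), 'joint_efforts': array([-8.46707608e-04, -8.82172179e+01, -3.83861589e+01, -1.14155539e-04,
        1.01552642e-02, -4.12313307e-05]), 'ee_pos': array([ 0.18986912, -0.59508662,  0.23069261]), 'eef_rot': array([-3.14035371e+00, -1.25637520e-04,  3.08766016e-01]), 'ft_force': array([ 0.04972449,  0.66512919, -0.42268764]), 'ft_torque': array([-0.00493871, -0.02572723, -0.04102339]), 'finger_gap': 0.0858377652638069}
scene [[374.037122143479, 0.0, 253.64743954417196], [0.0, 374.037122143479, 190.85000482135487], [0.0, 0.0, 1.0]] [[-0.5253, 0.8509, 0.0098, 0.2976], [0.5189, 0.3294, -0.7888, -0.1719], [-0.6744, -0.4093, -0.6145, 1.7933], [0.0, 0.0, 0.0, 1.0]]
pot [([247.7, 193.7], 0.62)]
lid_grip [([240.0, 184.6], 0.75), ([199.3, 208.5], 0.22)]
cock_pin [([276.7, 191.9], 0.71)]
stop []
cock [([276.6, 189.5], 0.54)]
side [[449.0302638996882, 0.0, 254.43580738234323], [0.0, 449.0302638996882, 188.65851380791443], [0.0, 0.0, 1.0]] [[0.9634, 0.2673, -0.0212, -0.5063], [0.1497, -0.6016, -0.7847, 0.0139], [-0.2225, 0.7528, -0.6195, 1.7396], [0.0, 0.0, 0.0, 1.0]]
pot [([238.9, 214.4], 0.66)]
lid_grip [([238.0, 209.9], 0.92)]
cock_pin [([248.2, 179.6], 0.74)]
stop [([204.5, 202.8], 0.52)]
cock [([246.8, 179.4], 0.56), ([242.7, 210.7], 0.56)]
wrist [[295.5583761841775, 0.0, 253.4529048388913], [0.0, 295.5583761841775, 189.55865655799633], [0.0, 0.0, 1.0]] [[0.3033, -0.9529, 0.0012, -0.6263], [-0.8999, -0.286, 0.3293, -0.0431], [-0.3135, -0.1009, -0.9442, 0.3811], [0.0, 0.0, 0.0, 1.0]]
pot []
lid_grip []
cock_pin []
stop []
cock []
0.9
```

Run:
```python
import cv2
a=cv2.imread("pics/scene0.png");b=cv2.imread("pics/side0.png")
cv2.imwrite("pics/scene0z.png",cv2.resize(a[110:290,130:370],None,fx=3.2,fy=3.2,interpolation=cv2.INTER_CUBIC))
cv2.imwrite("pics/side0z.png",cv2.resize(b[110:290,130:370],None,fx=3.2,fy=3.2,interpolation=cv2.INTER_CUBIC))
```

```text
(no output)
```

View pics/scene0.png

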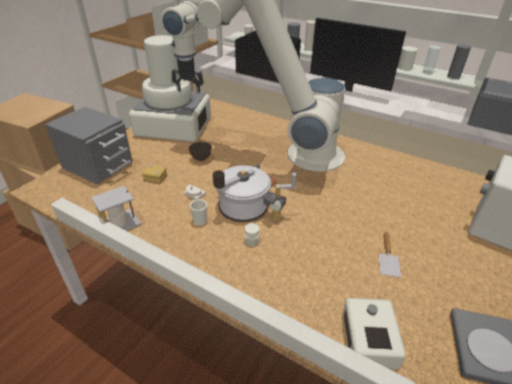

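```bash
cat > h.py <<'E'
from bench import ctrl
import cv2,numpy as np
from scipy.optimize import least_squares
def P(c,k=None):
    k=k or ctrl.get_calibration(c); return np.array(k["mtx"])@np.array(k["extrinsics"])[:3]
def proj(M,p):
    q=M@np.append(p,1);return q[:2]/q[2]
def tri(Ms,xys):
    A=[]
    for M,(u,v) in zip(Ms,xys): A+= [u*M[2]-M[0],v*M[2]-M[1]]
    x=np.linalg.svd(np.array(A))[2][-1];return x[:3]/x[3]
def atz(M,xy,z):
    A=np.array([xy[0]*M[2]-M[0],xy[1]*M[2]-M[1]])
    return np.linalg.solve(A[:,:2],-(A[:,2]*z+A[:,3]))
E
python3 - <<'E'
from h import *
S,D=P("scene"),P("side")
print(tri([S,D],[(240,184.6),(238,209.9)]),atz(S,(240,184.6),.179),atz(D,(238,209.9),.179))
print(tri([S,D],[(276.7,191.9),(248.2,179.6)]),atz(S,(276.7,191.9),.178),atz(D,(248.2,179.6),.178))
E
```

```text
[ 0.50034653 -0.10228987  0.1006315 ] [ 0.58925519 -0.04395842] [ 0.52912734 -0.1865234 ]
[0.49025712 0.04862153 0.11704148] [0.55565516 0.08357392] [ 0.5164138  -0.03059283]
```

View pics/scene0z.png

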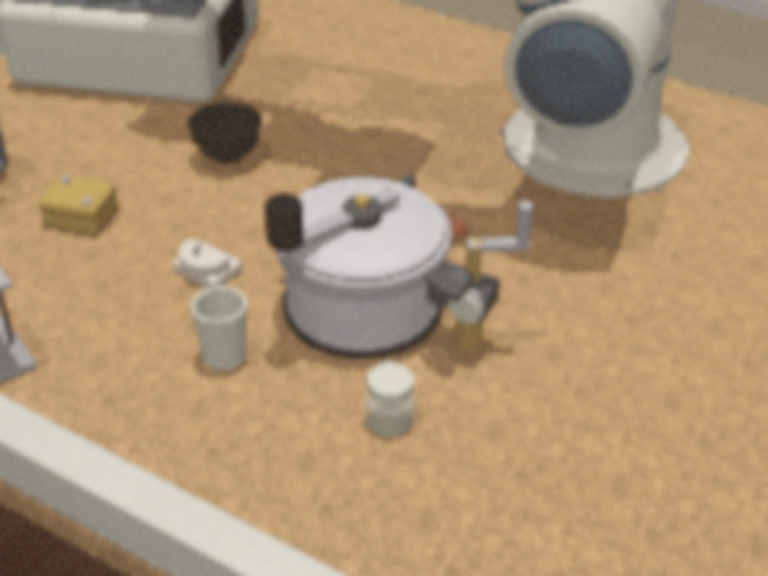

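View pics/side0z.png

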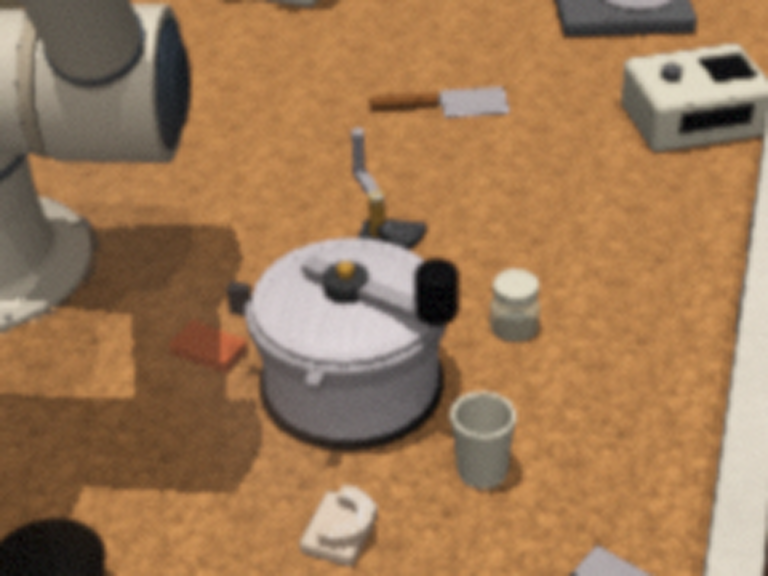

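Run:
```python
from h import *
S,D=P("scene"),P("side")
f=lambda a:(a[0]/3.2+130-.34,a[1]/3.2+110-.34)
for n,a,b,z in [("knob",(284,222),(436,291),.179),("pin",(524,226),(358,153),.178),("cockax",(473,245),(376,197),.15),("hub",(362,200),(346,269),.16)]:
    a,b=f(a),f(b);print(n,tri([S,D],[a,b]).round(4),atz(S,a,z).round(4),atz(D,b,z).round(4))
```

```text
knob [ 0.6023 -0.1258  0.1805] [ 0.6029 -0.1267] [ 0.6008 -0.1229]
pin [0.4548 0.0974 0.1711] [0.4651 0.1014] [0.4572 0.0887]
cockax [0.4884 0.0523 0.1479] [0.493  0.0537] [0.4882 0.0506]
hub [ 0.4984 -0.091   0.1611] [ 0.4982 -0.0917] [ 0.4975 -0.0893]
```

```bash
python3 -m pendant '[[32,-19,-8,0,0,0],[32,-19,-8,0,0,0],[33,-20,-8,0,0,0],[33,-20,-8,0,0,0],[33,-20,-8,0,0,0],[33,-20,-8,0,0,0],[33,-20,-8,0,0,0],[33,-20,-4,0,0,0],[33,-20,0,0,0,0],[33,-20,0,0,0,0]]' 72 80
python3 -m pendant '[[33,-20,0,0,0,0],[33,-20,0,0,0,0],[33,-20,0,0,0,0],[33,-20,0,0,0,0],[34,-21,0,0,0,0],[34,-21,0,0,0,0],[0,0,0,0,0,-7],[0,0,0,0,0,-7],[0,0,0,0,0,-7],[0,0,0,0,0,-7]]'
python3 -m pendant '[[0,0,0,0,0,-7],[0,0,0,0,0,-7],[0,0,0,0,0,-7],[0,0,0,0,0,-7],[0,0,0,0,0,-7],[0,0,0,0,0,-7],[0,0,0,0,0,-7],[0,0,0,0,0,-7],[0,0,0,0,0,-7],[0,0,0,0,0,-7]]'
python3 -m pendant '[[0,0,0,0,0,-7],[0,0,0,0,0,-7],[0,0,0,0,0,-7],[0,0,0,0,0,-7],[0,0,0,0,0,-7],[0,0,0,0,0,-7],[0,0,0,0,0,0]]'
python3 - <<'E'
from h import *
k=ctrl.get_calibration("wrist");im=ctrl.snapshot("wrist")
cv2.imwrite("pics/w1.png",cv2.resize(im[:,:,::-1],None,fx=1.5,fy=1.5));np.save("w1.npy",P("wrist",k))
for t in ["lid_grip","cock_pin","stop"]:print(t,ctrl.look_for(t,"wrist"))
print(ctrl.sense()["joint_pos"].round(3))
E
```

```text
time_s: 1.73
ee_pos: [0.4433, -0.3056, 0.2918]
eef_rot: [3.141, -0.001, 0.309]
ft_force: [0.6, 0.4, 0.7]
finger_gap: 0.0718
time_s: 2.57
ee_pos: [0.5959, -0.1298, 0.2912]
eef_rot: [-3.142, 0.0, 0.804]
ft_force: [0.0, -0.3, -0.2]
finger_gap: 0.0722
time_s: 3.4
ee_pos: [0.5957, -0.1301, 0.2913]
eef_rot: [3.142, -0.0, 2.025]
ft_force: [-0.2, 0.0, 0.1]
finger_gap: 0.0724
time_s: 3.98
ee_pos: [0.5957, -0.1301, 0.2913]
eef_rot: [3.142, -0.0, 2.759]
ft_force: [-0.2, -0.1, -0.1]
finger_gap: 0.0721
lid_grip [{'xy': [257.0, 82.3], 'p': 0.91}]
cock_pin [{'xy': [386.9, 33.5], 'p': 0.68}]
stop [{'xy': [390.7, 33.5], 'p': 0.67}]
[-0.313  0.422  1.3    0.     1.42  -1.49 ]
```

View pics/w1.png

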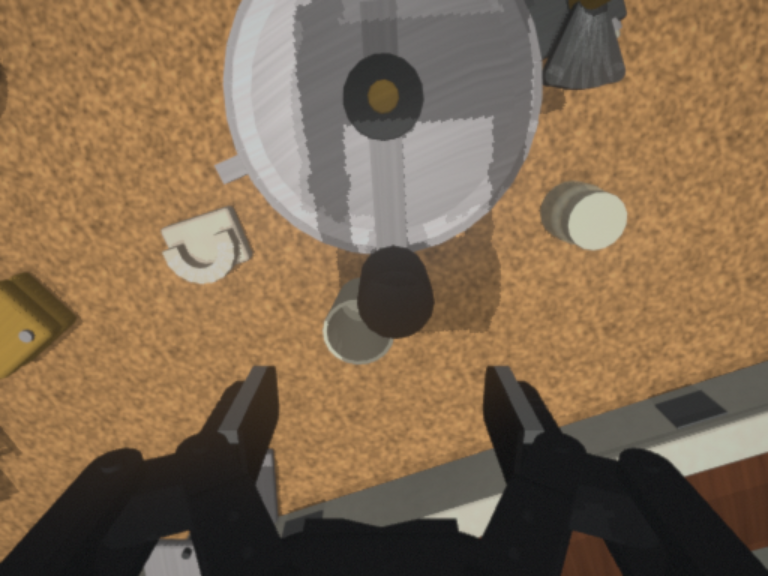

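Run:
```python
from h import *
W=np.load("w1.npy")
for n,p,z in [("hubtop",(383,96),.165),("knobtop",(397,300),.207),("lugtip",(219,173),.115)]:
    print(n,atz(W,(p[0]/1.5,p[1]/1.5),z).round(4))
S,D=P("scene"),P("side")
f=lambda a:(a[0]/3.2+130-.34,a[1]/3.2+110-.34)
obs=[(S,f((284,222)),"k",.179),(D,f((436,291)),"k",.179),(S,f((524,226)),"p",.175),(D,f((358,153)),"p",.175),(W,(397/1.5,300/1.5),"k",.207),(S,f((362,200)),"h",None),(D,f((346,269)),"h",None),(W,(383/1.5,96/1.5),"h",None),(S,f((473,245)),"c",None),(D,f((376,197)),"c",None)]
def pts(v):
    x,y,ps,l,c,hz,cz,ce=v[:8]
    e=np.array([x,y]);th=ps-.35-l;u=lambda a:np.array([np.cos(a),np.sin(a)])
    ca=e+.145*u(ps+np.pi/2)
    return {"k":e+.11*u(th),"h":e,"c":ca,"p":ca+.055*u(c)},hz,cz
def r(v):
    d,hz,cz=pts(v);o=[]
    for M,xy,n,z in obs:
        z=z if z else (hz if n=="h" else cz)
        o+=list(proj(M,np.append(d[n],z))-xy)
    return o
s=least_squares(r,[.498,-.09,.07,.05,2.2,.16,.15,0],loss="soft_l1")
print(s.x.round(4));print(np.round(s.fun,2));print({k:v.round(4) for k,v in pts(s.x)[0].items()})
```

```text
hubtop [ 0.5005 -0.0915]
knobtop [ 0.6021 -0.1242]
lugtip [ 0.5007 -0.2155]
[ 0.4988 -0.0911  0.068   0.0293  2.2223  0.1605  0.1477  0.    ]
[ 0.34  0.26  0.72  0.51  0.14 -1.01  0.29 -0.69 -0.03  1.72  0.05  0.04
  0.22  0.29 -0.24 -1.83  0.49 -0.07  0.46  0.08]
{'k': array([ 0.6035, -0.1248]), 'h': array([ 0.4988, -0.0911]), 'c': array([0.489 , 0.0536]), 'p': array([0.4556, 0.0973])}
```

```bash
python3 -m pendant '[[-5,7.6,0,0,0,-4],[0,0,25,0,0,0],[0,0,30,0,0,0],[0,0,0,0,0,0]]'
python3 - <<'E'
from h import *
im=ctrl.snapshot("wrist")
cv2.imwrite("pics/w2.png",cv2.resize(im[:,:,::-1],None,fx=1.5,fy=1.5))
E
```

```text
time_s: 4.52
ee_pos: [0.601, -0.1242, 0.2315]
eef_rot: [-3.141, -0.007, 2.82]
ft_force: [-0.9, 0.2, -1.1]
finger_gap: 0.072
```

View pics/w2.png

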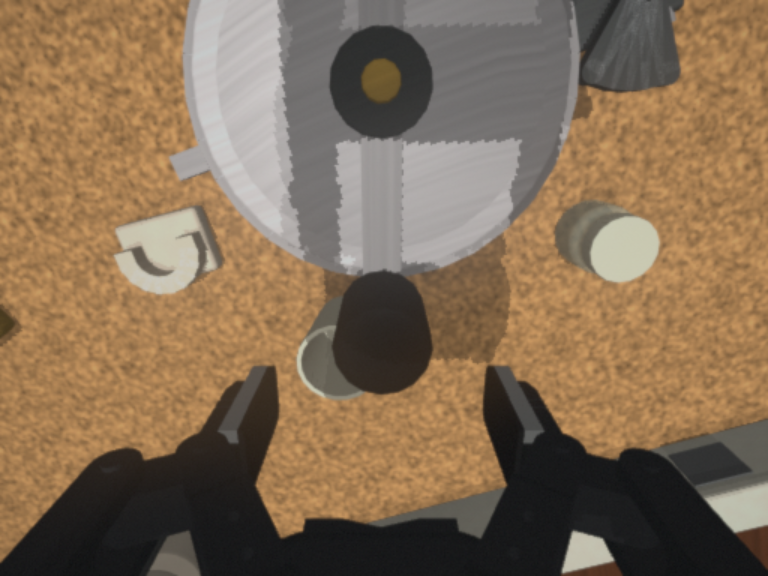

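```bash
python3 -m pendant '[[-1.5,0,25,0,0,0],[0,0,25,0,0,0],[0,0,18,0,0,0],[0,0,0,0,0,0],[0,0,0,0,0,0],[0,0,0,0,0,0]]' 50 80
python3 - <<'E'
from h import *
im=ctrl.snapshot("wrist")
cv2.imwrite("pics/w3.png",im[:,:,::-1])
E
```

```text
time_s: 5.07
ee_pos: [0.6057, -0.1258, 0.1705]
eef_rot: [3.142, 0.003, 2.821]
ft_force: [0.1, -0.5, -0.5]
finger_gap: 0.0497
```

View pics/w3.png

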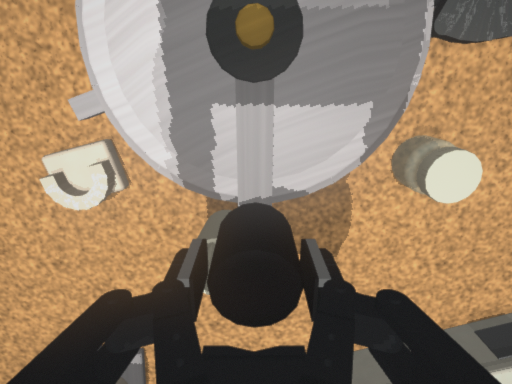

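```bash
python3 -m pendant '[[0,0,6,0,0,0],[0,-2,0,0,0,1],[0.1,-4,0,0,0,2],[0.1,-4,0,0,0,2],[0.1,-5.9,0,0,0,3],[0.1,-5.9,0,0,0,3],[0.1,-5.9,0,0,0,3],[0.1,-5.9,0,0,0,3],[0.1,-5.9,0,0,0,3]]'
python3 - <<'E'
from h import *
s=ctrl.sense();d=s["ee_pos"][:2]-[.4988,-.0911];print(np.hypot(*d),np.degrees(np.arctan2(d[1],d[0])),np.degrees(s["eef_rot"][2])-180,s["joint_pos"].round(2))
im=ctrl.snapshot("wrist")
cv2.imwrite("pics/w4.png",im[:,:,::-1])
E
```

```text
time_s: 5.87
ee_pos: [0.5862, -0.1596, 0.1625]
eef_rot: [3.14, -0.001, 2.47]
ft_force: [1.8, 8.2, -0.5]
finger_gap: 0.0501
0.11104061204810517 -38.113950102306276 -38.50771100153668 [-0.36  0.54  1.47  0.    1.13 -1.26]
```

View pics/w4.png

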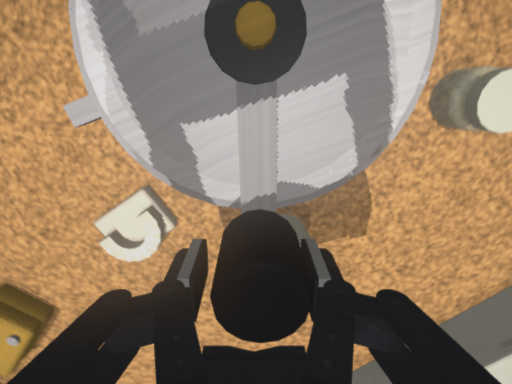

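```bash
python3 -m pendant '[[0.2,-5.8,0,0,0,3],[0.2,-5.8,0,0,0,3],[0.2,-5.8,0,0,0,3],[0.2,-5.8,0,0,0,3],[0.2,-5.8,0,0,0,3],[0.2,-5.8,0,0,0,3],[0.2,-5.8,0,0,0,3],[0.2,-5.8,0,0,0,3],[0.2,-5.8,0,0,0,3]]'
cat > st.py <<'E'
from h import *
s=ctrl.sense();d=s["ee_pos"][:2]-[.4988,-.0911];a=np.arctan2(d[1],d[0]);f=s["ft_force"]
print("r %.4f ang %.2f yaw %.2f  push(cw) %.1f rad %.1f fz %.1f q6 %.2f"%(np.hypot(*d),np.degrees(a),(np.degrees(s["eef_rot"][2])-180+180)%360-180,-(f[0]*np.sin(a)-f[1]*np.cos(a)),f[0]*np.cos(a)+f[1]*np.sin(a),f[2],s["joint_pos"][5]),s["time_s"])
E
python3 st.py
```

```text
time_s: 6.67
ee_pos: [0.5455, -0.1913, 0.1625]
eef_rot: [3.14, -0.0, 2.0]
ft_force: [3.7, 7.1, -1.0]
finger_gap: 0.0501
r 0.1106 ang -64.99 yaw -65.44  push(cw) 6.4 rad -4.8 fz -1.0 q6 -0.87 6.6667
```

Run:
```python
from h import *
k=ctrl.get_calibration("wrist");im=ctrl.snapshot("wrist");np.save("w5.npy",P("wrist",k))
cv2.imwrite("pics/w5.png",cv2.resize(im[:,:,::-1],None,fx=1.5,fy=1.5))
im=ctrl.snapshot("side");cv2.imwrite("pics/s5.png",cv2.resize(im[140:270,150:330,::-1],None,fx=4,fy=4,interpolation=cv2.INTER_CUBIC))
```

```text
(no output)
```

View pics/w5.png

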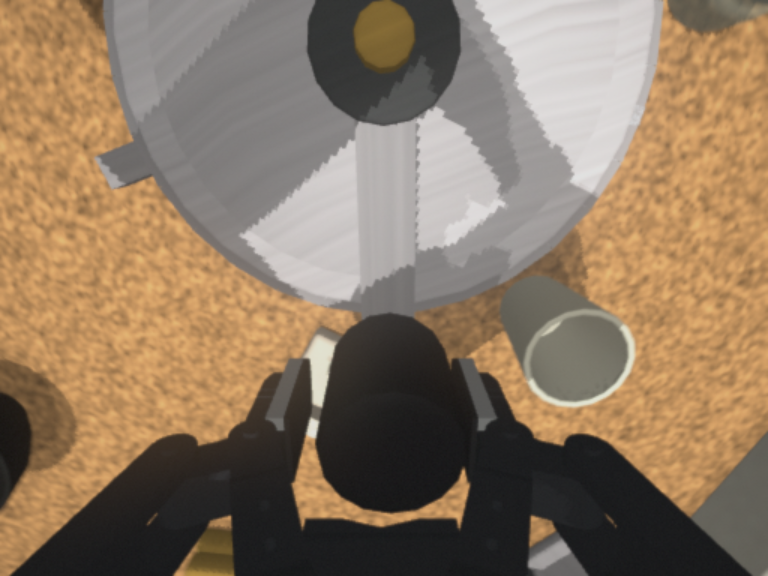

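View pics/s5.png

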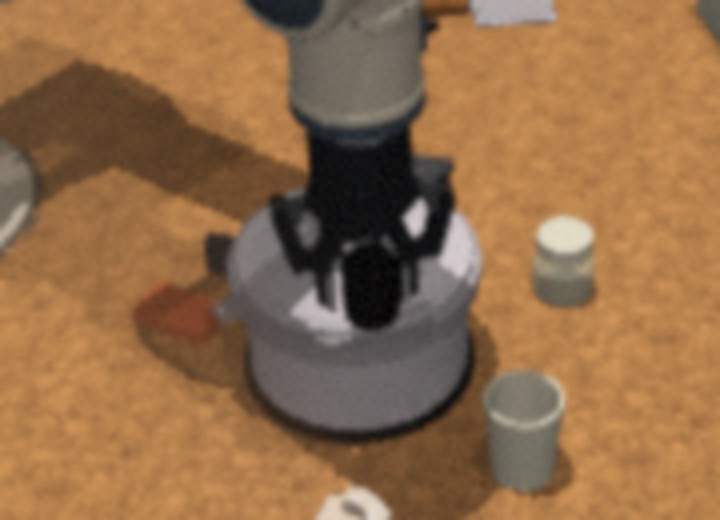

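Run:
```python
from h import *
W=np.load("w5.npy");h=np.array([.4988,-.0911])
for z in (.10,.11,.118):
    a,b=[atz(W,(u/1.5,v/1.5),z)-h for u,v in [(97,157),(118,188)]]
    w=np.linalg.norm(a-b)/2;c=(a+b)/2;an=np.degrees(np.arctan2(c[1],c[0]))
    go=an+176.1-np.degrees((.007+w)/.113)
    print(z,"w",w.round(4),"r",np.hypot(*c).round(4),"ang",an.round(2),"togo",go.round(1))
print("hubcheck",atz(W,(385/1.5,33/1.5),.163), "knob",atz(W,(391/1.5,450/1.5),.207))
```

```text
0.1 w 0.0076 r 0.1311 ang -135.43 togo 33.3
0.11 w 0.0072 r 0.1252 ang -134.87 togo 34.0
0.118 w 0.0069 r 0.1204 ang -134.39 togo 34.6
hubcheck [ 0.5003936  -0.09095212] knob [ 0.54676662 -0.188879  ]
```

```bash
python3 -m pendant '[[0.1,-5,0,0,0,2.6],[0.1,-5,0,0,0,2.6],[0.1,-5,0,0,0,2.6],[0.1,-5,0,0,0,2.6],[0.1,-5,0,0,0,2.6],[0.1,-5,0,0,0,2.6],[0.1,-5,0,0,0,2.6],[0.1,-5,0,0,0,2.6],[0,-3,0,0,0,1.6],[0,-1,0,0,0,0.5]]';python3 st.py
python3 - <<'E'
from h import *
k=ctrl.get_calibration("wrist");im=ctrl.snapshot("wrist");np.save("w6.npy",P("wrist",k))
cv2.imwrite("pics/w6.png",cv2.resize(im[:,:,::-1],None,fx=1.5,fy=1.5))
E
```

```text
time_s: 7.6
ee_pos: [0.5035, -0.202, 0.1627]
eef_rot: [3.14, 0.0, 1.602]
ft_force: [6.4, 4.7, -2.1]
finger_gap: 0.0502
r 0.1110 ang -87.56 yaw -88.20  push(cw) 6.6 rad -4.5 fz -2.1 q6 -0.52 7.6
```

View pics/w6.png

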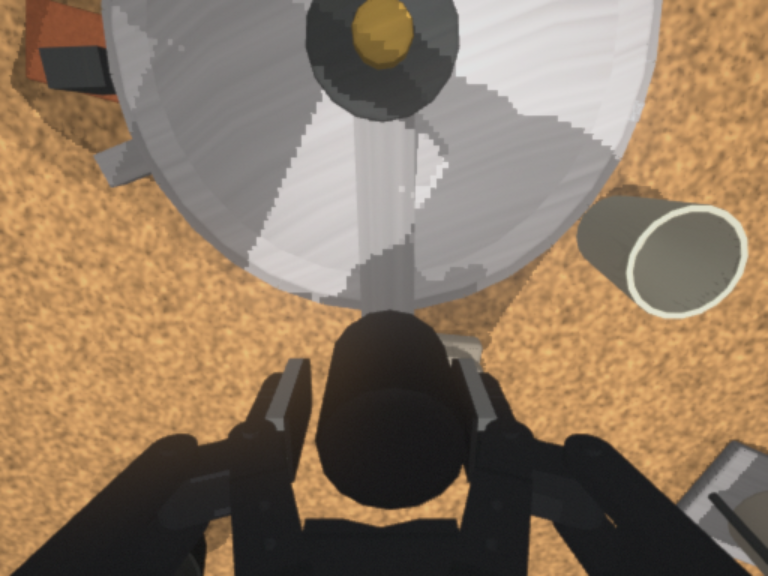

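Run:
```python
from h import *
W=np.load("w6.npy");h=np.array([.4988,-.0911])
def pa(p,z):
    d=atz(W,(p[0]/1.5,p[1]/1.5),z)-h;return np.hypot(*d).round(4),np.degrees(np.arctan2(d[1],d[0])).round(1)
for n,p,z in [("lug lead tip",(95,155),.113),("lug lead in",(132,140),.113),("lug trail",(113,187),.113),("stop edge out",(43,91),.12),("stop edge in",(118,96),.12),("stop far out",(37,48),.12)]:print(n,pa(p,z),pa(p,z-.008))
```

```text
lug lead tip (np.float64(0.124), np.float64(-160.8)) (np.float64(0.1289), np.float64(-161.3))
lug lead in (np.float64(0.1064), np.float64(-161.2)) (np.float64(0.1105), np.float64(-161.7))
lug trail (np.float64(0.1241), np.float64(-154.3)) (np.float64(0.1288), np.float64(-154.7))
stop edge out (np.float64(0.1297), np.float64(-172.4)) (np.float64(0.1352), np.float64(-172.9))
stop edge in (np.float64(0.1015), np.float64(-169.8)) (np.float64(0.1058), np.float64(-170.4))
stop far out (np.float64(0.1275), np.float64(-179.0)) (np.float64(0.1331), np.float64(-179.5))
```

```bash
python3 -m pendant '[[0,-2,0,0,0,1],[0,-2,0,0,0,1],[0,-2,0,0,0,1],[0,-2,0,0,0,1],[0,-2,0,0,0,1],[0,-2,0,0,0,1],[0,0,0,0,0,0]]';python3 st.py
python3 -m pendant '[[0,-1,0,0,0,0.5],[0,-1,0,0,0,0.5],[0,0,0,0,0,0]]';python3 st.py
python3 -m pendant '[[0,-1,0,0,0,0.5],[0,-0.5,0,0,0,0.3],[0,0,0,0,0,0]]';python3 st.py
```

```text
time_s: 8.23
ee_pos: [0.4916, -0.2019, 0.1627]
eef_rot: [3.14, 0.0, 1.498]
ft_force: [2.8, 1.2, -0.1]
finger_gap: 0.0498
r 0.1111 ang -93.69 yaw -94.16  push(cw) 2.7 rad -1.4 fz -0.1 q6 -0.43 8.2333
time_s: 8.48
ee_pos: [0.4899, -0.2018, 0.1627]
eef_rot: [3.14, 0.0, 1.481]
ft_force: [4.8, 3.2, -0.7]
finger_gap: 0.0499
r 0.1111 ang -94.61 yaw -95.13  push(cw) 4.5 rad -3.6 fz -0.7 q6 -0.41 8.4833
time_s: 8.73
ee_pos: [0.4885, -0.2017, 0.1628]
eef_rot: [3.139, 0.0, 1.467]
ft_force: [5.7, 2.9, -0.2]
finger_gap: 0.0501
r 0.1111 ang -95.34 yaw -95.92  push(cw) 5.4 rad -3.4 fz -0.2 q6 -0.40 8.7333
```

```bash
python3 -m pendant '[[0,-0.8,0,0,0,0.4],[0,-0.7,0,0,0,0.4]]';python3 st.py
```

```text
time_s: 8.9
ee_pos: [0.4871, -0.2015, 0.1628]
eef_rot: [3.139, 0.0, 1.454]
ft_force: [6.6, 3.1, -0.4]
finger_gap: 0.0502
r 0.1111 ang -96.05 yaw -96.71  push(cw) 6.3 rad -3.8 fz -0.4 q6 -0.39 8.9
```

```bash
python3 -m pendant '[[0,-0.8,0,0,0,0.4],[0,-0.7,0,0,0,0.4]]';python3 st.py
```

```text
time_s: 9.07
ee_pos: [0.4856, -0.2013, 0.1628]
eef_rot: [3.139, 0.0, 1.44]
ft_force: [7.1, 3.3, -1.1]
finger_gap: 0.0497
r 0.1110 ang -96.84 yaw -97.51  push(cw) 6.6 rad -4.1 fz -1.1 q6 -0.38 9.0667
```

```bash
python3 -m pendant '[[0,-0.8,0,0,0,0.4],[0,-0.7,0,0,0,0.4]]';python3 st.py
```

```text
time_s: 9.23
ee_pos: [0.4841, -0.2012, 0.1628]
eef_rot: [3.139, 0.0, 1.426]
ft_force: [7.8, 2.6, -0.5]
finger_gap: 0.0498
r 0.1111 ang -97.59 yaw -98.32  push(cw) 7.4 rad -3.6 fz -0.5 q6 -0.36 9.2333
```

```bash
python3 -m pendant '[[0,-0.8,0,0,0,0.4],[0,-0.5,0,0,0,0.3]]';python3 st.py
```

```text
time_s: 9.4
ee_pos: [0.4828, -0.201, 0.1628]
eef_rot: [3.139, 0.0, 1.413]
ft_force: [6.8, 2.6, -0.6]
finger_gap: 0.0498
r 0.1110 ang -98.27 yaw -99.01  push(cw) 6.4 rad -3.6 fz -0.6 q6 -0.35 9.4
```

```bash
python3 -m pendant '[[0,-0.5,0,0,0,0.3],[0,-0.5,0,0,0,0.3]]';python3 st.py
```

```text
time_s: 9.57
ee_pos: [0.4822, -0.2008, 0.1628]
eef_rot: [3.139, 0.0, 1.403]
ft_force: [10.8, 5.2, -3.0]
finger_gap: 0.0502
r 0.1110 ang -98.63 yaw -99.61  push(cw) 9.9 rad -6.7 fz -3.0 q6 -0.34 9.5667
```

```bash
python3 -m pendant '[[0,-0.5,0,0,0,0.2],[0,0,0,0,0,0]]';python3 st.py
```

```text
time_s: 9.73
ee_pos: [0.4819, -0.2007, 0.1628]
eef_rot: [3.138, 0.0, 1.4]
ft_force: [11.5, 4.0, -4.2]
finger_gap: 0.0501
r 0.1109 ang -98.76 yaw -99.81  push(cw) 10.7 rad -5.7 fz -4.2 q6 -0.34 9.7333
```

```bash
python3 -m pendant '[[0,-0.5,0,0,0,0.2],[0,0,0,0,0,0]]';python3 st.py
```

```text
time_s: 9.9
ee_pos: [0.4816, -0.2007, 0.1628]
eef_rot: [3.138, 0.0, 1.396]
ft_force: [13.1, 3.9, -5.3]
finger_gap: 0.0504
r 0.1109 ang -98.90 yaw -100.01  push(cw) 12.3 rad -5.9 fz -5.3 q6 -0.34 9.9
```

```bash
python3 -m pendant '[[0,-0.6,0,0,0,0],[0,-0.6,0,0,0,0],[0,0,0,0,0,0]]';python3 st.py
```

```text
time_s: 10.15
ee_pos: [0.481, -0.2007, 0.1628]
eef_rot: [3.137, 0.0, 1.396]
ft_force: [16.8, 3.9, -9.4]
finger_gap: 0.0502
r 0.1110 ang -99.21 yaw -100.00  push(cw) 15.9 rad -6.5 fz -9.4 q6 -0.34 10.15
```

```bash
python3 -m pendant '[[0,-0.6,0,0,0,0],[0,-0.6,0,0,0,0],[0,0,0,0,0,0]]';python3 st.py
```

```text
time_s: 10.4
ee_pos: [0.4804, -0.2007, 0.1628]
eef_rot: [3.136, 0.001, 1.396]
ft_force: [21.4, 2.2, -12.5]
finger_gap: 0.0501
r 0.1111 ang -99.51 yaw -100.00  push(cw) 20.7 rad -5.7 fz -12.5 q6 -0.34 10.4
```

```bash
python3 -m pendant '[[0,-0.6,0,0,0,0],[0,-0.5,0,0,0,0],[0,0,0,0,0,0]]';python3 st.py
```

```text
time_s: 10.65
ee_pos: [0.4799, -0.2007, 0.1628]
eef_rot: [3.135, 0.001, 1.396]
ft_force: [26.2, 0.9, -16.4]
finger_gap: 0.0501
r 0.1112 ang -99.77 yaw -100.00  push(cw) 25.7 rad -5.4 fz -16.4 q6 -0.34 10.65
```

```bash
python3 -m pendant '[[0,0,0,0,0,0],[0,1,0,0,0,0],[0,1,0,0,0,0],[0,1.5,0,0,0,0],[0,1.5,0,0,0,0],[0,1,0,0,0,0],[0,0,0,0,0,0]]';python3 st.py
```

```text
time_s: 11.23
ee_pos: [0.4822, -0.201, 0.1624]
eef_rot: [-3.142, 0.0, 1.395]
ft_force: [0.8, -0.7, -1.1]
finger_gap: 0.0502
r 0.1112 ang -98.61 yaw -100.05  push(cw) 0.9 rad 0.6 fz -1.1 q6 -0.33 11.2333
```

```bash
python3 -m pendant '[[0,1.5,0,0,0,0],[0,0,0,0,0,0],[0,0,0,0,0,0],[0,0,-20,0,0,0],[0,0,-30,0,0,0],[0,0,-35,0,0,0],[0,0,-35,0,0,0],[0,0,0,0,0,0]]' 72;python3 st.py
python3 - <<'E'
from h import *
k=ctrl.get_calibration("wrist");im=ctrl.snapshot("wrist");np.save("w7.npy",P("wrist",k))
cv2.imwrite("pics/w7.png",cv2.resize(im[:,:,::-1],None,fx=1.5,fy=1.5))
E
```

```text
time_s: 11.9
ee_pos: [0.4856, -0.2024, 0.2886]
eef_rot: [3.133, 0.003, 1.395]
ft_force: [0.9, 0.1, 1.3]
finger_gap: 0.0722
r 0.1121 ang -96.75 yaw -100.10  push(cw) 0.9 rad -0.2 fz 1.3 q6 -0.33 11.9
```

View pics/w7.png

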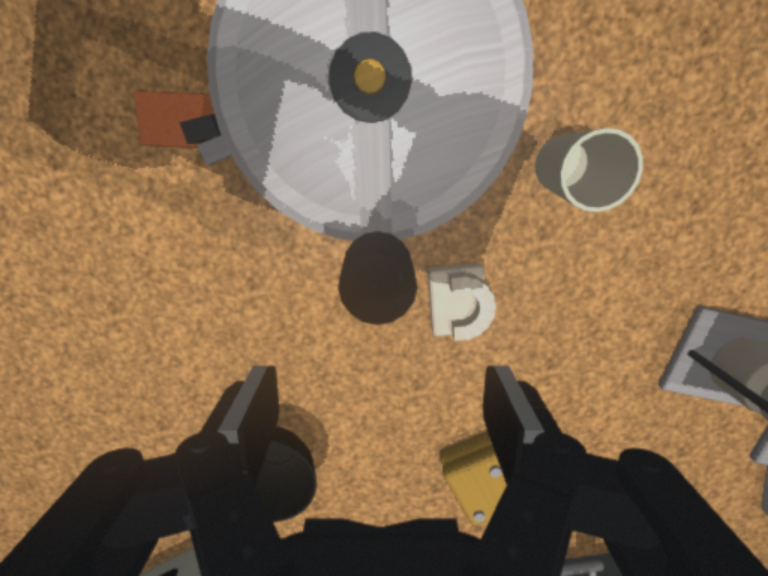

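```bash
python3 -m pendant '[[36,-10,0,0,0,0],[36,-10,0,0,0,0],[36,-10,0,0,0,0],[36,-10,0,0,0,0],[36,-10,0,0,0,0],[36,-10,0,0,0,0],[36,-10,0,0,0,0],[36,-10,0,0,0,0],[0,0,0,0,0,-7],[0,0,0,0,0,-7]]' 50
python3 -m pendant '[[0,0,0,0,0,-7],[0,0,0,0,0,-7],[0,0,0,0,0,-7],[0,0,0,0,0,-6],[0,0,0,0,0,-6],[0,0,0,0,0,0],[0,0,0,0,0,0]]'
python3 - <<'E'
from h import *
k=ctrl.get_calibration("wrist");im=ctrl.snapshot("wrist");np.save("w8.npy",P("wrist",k))
cv2.imwrite("pics/w8.png",cv2.resize(im[:,:,::-1],None,fx=1.5,fy=1.5))
print([ (d["xy"],d["p"]) for d in ctrl.look_for("cock_pin","wrist")],ctrl.sense()["joint_pos"].round(2))
E
```

```text
time_s: 12.78
ee_pos: [0.4544, 0.0984, 0.2815]
eef_rot: [-3.14, -0.0, 1.647]
ft_force: [-0.1, -0.6, 0.2]
finger_gap: 0.0501
time_s: 13.37
ee_pos: [0.4549, 0.0963, 0.2818]
eef_rot: [-3.141, -0.001, 2.211]
ft_force: [0.0, -0.4, -0.6]
finger_gap: 0.0501
[([260.5, 225.5], 0.81)] [ 0.08  0.21  1.65  0.    1.28 -0.56]
```

View pics/w8.png

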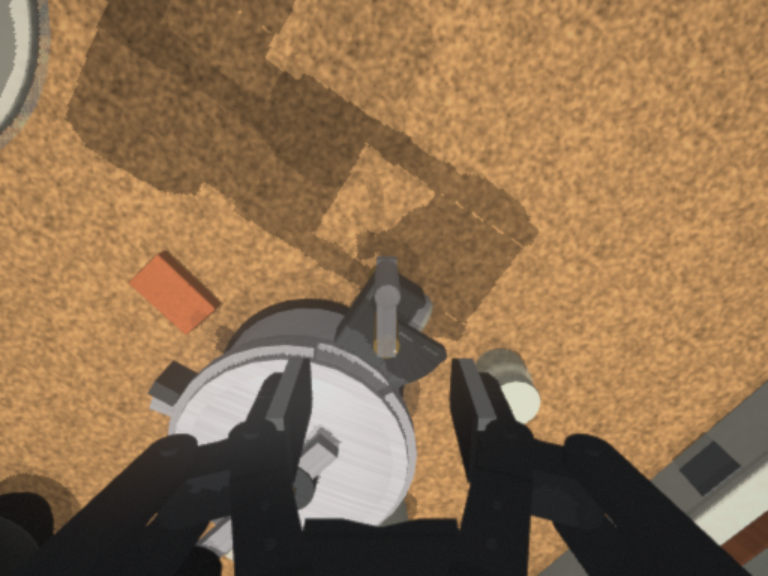

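Run:
```python
from h import *
W=np.load("w8.npy")
for n,p,z in [("pintop",(387,296),.2),("axis",(387,347),.15),("tip",(387,257),.15)]:print(n,atz(W,(p[0]/1.5,p[1]/1.5),z).round(4))
```

```text
pintop [0.4576 0.097 ]
axis [0.4922 0.0521]
tip [0.4534 0.1037]
```

```bash
python3 -m pendant '[[0,2.2,25,0,0,0],[0,0,30,0,0,0],[0,0,30,0,0,0],[0,0,25,0,0,0],[0,0,8,0,0,0],[0,0,0,0,0,0]]'
python3 -m pendant '[[0,0,0,0,0,0],[0,0,0,0,0,0],[0,0,0,0,0,0]]' 28 80
python3 - <<'E'
from h import *
im=ctrl.snapshot("wrist")
cv2.imwrite("pics/w9.png",im[:,:,::-1])
E
```

```text
time_s: 13.97
ee_pos: [0.456, 0.0976, 0.1628]
eef_rot: [-3.138, -0.002, 2.213]
ft_force: [-0.3, 0.3, 0.3]
finger_gap: 0.0498
time_s: 14.22
ee_pos: [0.4579, 0.0978, 0.1656]
eef_rot: [3.139, 0.001, 2.214]
ft_force: [0.4, -0.5, -0.1]
finger_gap: 0.0281
```

View pics/w9.png

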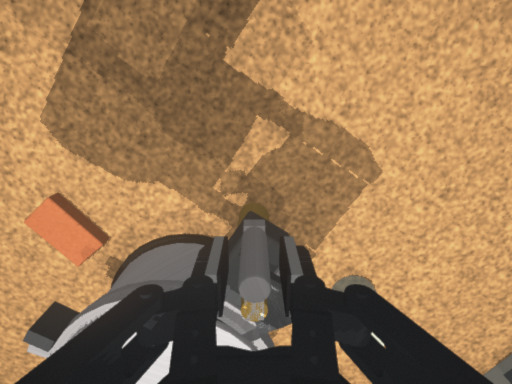

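```bash
cat > st2.py <<'E'
from h import *
s=ctrl.sense();d=s["ee_pos"][:2]-[.490,.0532];a=np.arctan2(d[1],d[0]);f=s["ft_force"]
print("r %.4f ang %.2f yaw %.2f  push(cw) %.1f rad %.1f fz %.1f q6 %.2f"%(np.hypot(*d),np.degrees(a),np.degrees(s["eef_rot"][2]),-(f[0]*np.sin(a)-f[1]*np.cos(a)),f[0]*np.cos(a)+f[1]*np.sin(a),f[2],s["joint_pos"][5]),s["time_s"])
E
python3 -m pendant '[[0,2,0,0,0,0],[0,2,0,0,0,0],[0,1.5,0,0,0,0],[0,1.5,0,0,0,1.5],[0,1.5,0,0,0,1.5],[0,1.5,0,0,0,1.5],[0,0,0,0,0,0]]';python3 st2.py
```

```text
time_s: 14.85
ee_pos: [0.4654, 0.1037, 0.1643]
eef_rot: [3.142, 0.0, 2.135]
ft_force: [-0.4, -0.4, 0.1]
finger_gap: 0.0275
r 0.0562 ang 116.01 yaw 122.32  push(cw) 0.5 rad -0.2 fz 0.1 q6 -0.47 14.85
```

```bash
python3 -m pendant '[[-0.2,1.4,0,0,0,1.5],[-0.2,1.4,0,0,0,1.5],[-0.2,1.4,0,0,0,1.5],[-0.2,1.4,0,0,0,1.5]]';python3 st2.py
```

```text
time_s: 15.18
ee_pos: [0.47, 0.1057, 0.1642]
eef_rot: [-3.141, -0.0, 2.031]
ft_force: [-3.7, -1.2, 2.0]
finger_gap: 0.0281
r 0.0562 ang 110.81 yaw 116.38  push(cw) 3.9 rad 0.2 fz 2.0 q6 -0.36 15.1833
```

```bash
python3 -m pendant '[[-0.4,2.9,0,0,0,3],[-0.4,2.9,0,0,0,3],[-0.4,2.9,0,0,0,3],[-0.4,2.9,0,0,0,3],[-0.4,2.9,0,0,0,3],[-0.4,2.9,0,0,0,3],[-0.4,2.9,0,0,0,3],[-0.4,2.9,0,0,0,3]]';python3 st2.py
```

```text
time_s: 15.85
ee_pos: [0.4929, 0.1092, 0.1641]
eef_rot: [-3.14, -0.0, 1.611]
ft_force: [-2.7, 2.0, 0.1]
finger_gap: 0.028
r 0.0561 ang 87.06 yaw 92.30  push(cw) 2.8 rad 1.9 fz 0.1 q6 0.06 15.85
```

```bash
python3 -m pendant '[[-0.4,2.9,0,0,0,3],[-0.4,2.9,0,0,0,3],[-0.4,2.9,0,0,0,3],[-0.4,2.9,0,0,0,3],[-0.4,2.9,0,0,0,3],[-0.4,2.9,0,0,0,3],[-0.4,2.9,0,0,0,3]]';python3 st2.py
```

```text
time_s: 16.43
ee_pos: [0.5128, 0.1042, 0.1641]
eef_rot: [-3.141, -0.0, 1.244]
ft_force: [-2.1, 3.8, 0.5]
finger_gap: 0.0279
r 0.0559 ang 65.93 yaw 71.30  push(cw) 3.5 rad 2.6 fz 0.5 q6 0.41 16.4333
```

```bash
python3 -m pendant '[[-0.2,1.4,0,0,0,1.5],[-0.2,1.4,0,0,0,1.5],[-0.2,1.4,0,0,0,1.5],[-0.2,1.4,0,0,0,1.5],[-0.2,1.4,0,0,0,1.5],[-0.1,1,0,0,0,1]]';python3 st2.py
```

```text
time_s: 16.93
ee_pos: [0.5202, 0.0998, 0.1643]
eef_rot: [3.142, -0.0, 1.096]
ft_force: [-0.3, 3.2, -1.0]
finger_gap: 0.028
r 0.0555 ang 57.03 yaw 62.77  push(cw) 2.0 rad 2.5 fz -1.0 q6 0.55 16.9333
```

```bash
python3 -m pendant '[[-0.1,1,0,0,0,1],[-0.1,1,0,0,0,1]]';python3 st2.py
```

```text
time_s: 17.1
ee_pos: [0.5219, 0.0987, 0.1643]
eef_rot: [3.142, -0.0, 1.061]
ft_force: [-1.8, 3.5, -0.4]
finger_gap: 0.0282
r 0.0555 ang 54.99 yaw 60.81  push(cw) 3.5 rad 1.8 fz -0.4 q6 0.58 17.1
```

```bash
python3 -m pendant '[[-0.1,1,0,0,0,1],[-0.1,1,0,0,0,1]]';python3 st2.py
```

```text
time_s: 17.27
ee_pos: [0.5235, 0.0975, 0.1643]
eef_rot: [3.142, -0.0, 1.026]
ft_force: [-1.5, 2.7, -0.5]
finger_gap: 0.028
r 0.0556 ang 52.91 yaw 58.80  push(cw) 2.8 rad 1.2 fz -0.5 q6 0.62 17.2667
```

```bash
python3 -m pendant '[[-0.1,1,0,0,0,1],[-0.1,0.6,0,0,0,0.5],[0,0,0,0,0,0]]';python3 st2.py
```

```text
time_s: 17.52
ee_pos: [0.524, 0.0969, 0.1642]
eef_rot: [-3.14, 0.0, 1.0]
ft_force: [-6.3, 6.3, 2.0]
finger_gap: 0.0283
r 0.0553 ang 52.08 yaw 57.30  push(cw) 8.8 rad 1.1 fz 2.0 q6 0.64 17.5167
```

```bash
python3 -m pendant '[[-0.1,1,0,0,0,1],[-0.1,0.6,0,0,0,0.5],[0,0,0,0,0,0]]';python3 st2.py
```

```text
time_s: 17.77
ee_pos: [0.524, 0.0965, 0.1641]
eef_rot: [-3.138, 0.001, 0.974]
ft_force: [-13.0, 13.0, 8.4]
finger_gap: 0.0278
r 0.0550 ang 51.86 yaw 55.80  push(cw) 18.2 rad 2.2 fz 8.4 q6 0.66 17.7667
```

```bash
python3 -m pendant '[[0,0,0,0,0,0],[0,-2,0,0,0,0],[0,-2,0,0,0,0],[0,-2,0,0,0,0],[0,-2,0,0,0,0],[0,0,0,0,0,0]]';python3 st2.py
```

```text
time_s: 18.27
ee_pos: [0.5192, 0.1, 0.1643]
eef_rot: [3.141, 0.0, 0.975]
ft_force: [0.5, -0.1, 0.7]
finger_gap: 0.0278
r 0.0552 ang 58.10 yaw 55.89  push(cw) -0.5 rad 0.2 fz 0.7 q6 0.67 18.2667
```

```bash
python3 -m pendant '[[0,0,0,0,0,0],[0,0,0,0,0,0],[0,0,0,0,0,0],[0,0,-20,0,0,0],[0,0,-35,0,0,0],[0,0,-35,0,0,0],[0,0,-35,0,0,0],[0,0,0,0,0,0],[0,0,0,0,0,0]]' 50;python3 st2.py
python3 - <<'E'
from h import *
k=ctrl.get_calibration("wrist");im=ctrl.snapshot("wrist");np.save("w10.npy",P("wrist",k))
cv2.imwrite("pics/w10.png",cv2.resize(im[:,:,::-1],None,fx=1.5,fy=1.5))
for c in ("side","scene"):
  im=ctrl.snapshot(c);cv2.imwrite(f"pics/{c}10.png",cv2.resize(im[110:290,130:370,::-1],None,fx=3.2,fy=3.2,interpolation=cv2.INTER_CUBIC))
E
```

```text
time_s: 19.02
ee_pos: [0.5203, 0.1, 0.2912]
eef_rot: [3.138, -0.003, 0.975]
ft_force: [-0.9, 0.4, -0.7]
finger_gap: 0.0504
r 0.0558 ang 57.11 yaw 55.89  push(cw) 0.9 rad -0.2 fz -0.7 q6 0.67 19.0167
```

View pics/w10.png

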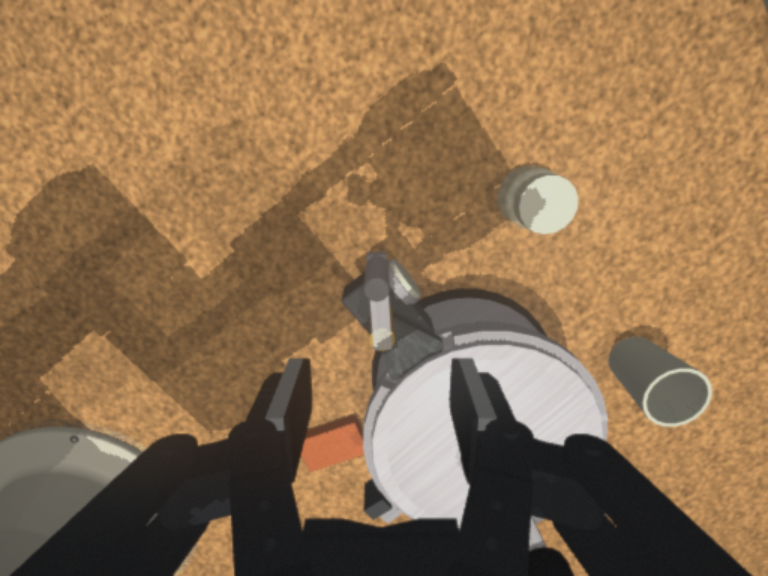

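View pics/side10.png

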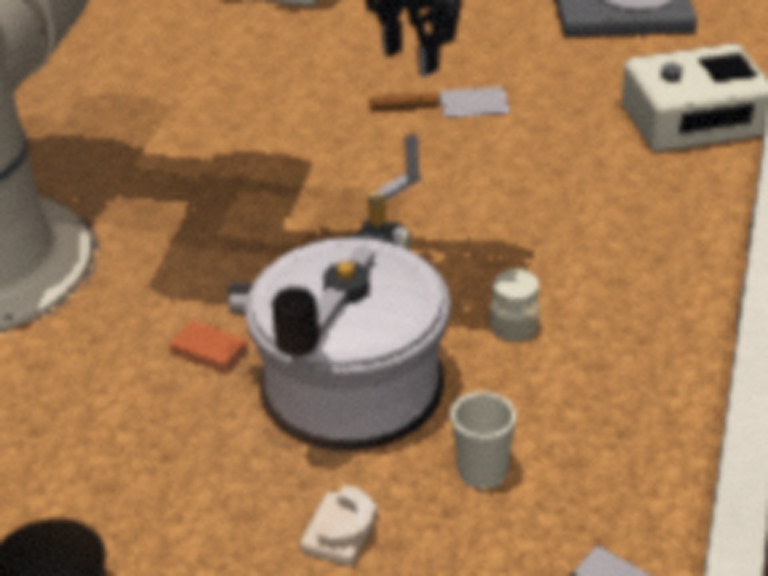

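View pics/scene10.png

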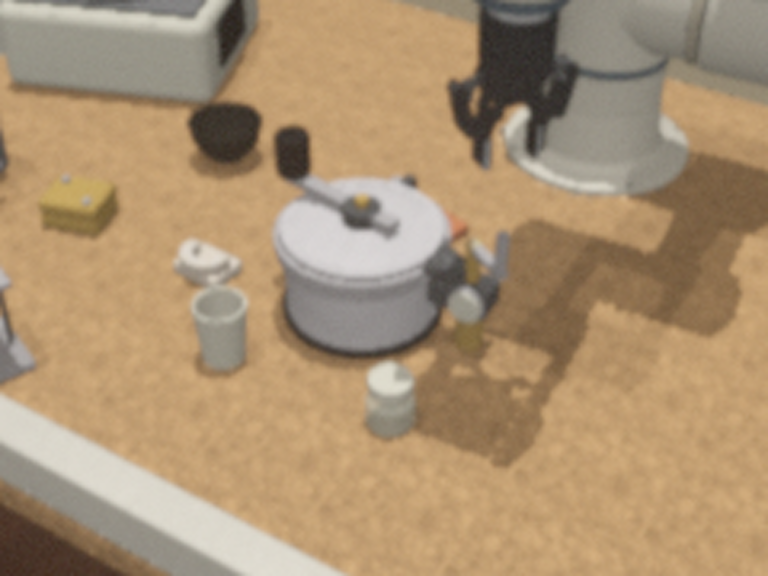

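Run:
```python
from h import *
W=np.load("w10.npy")
p,a=atz(W,(377/1.5,289/1.5),.2),atz(W,(381/1.5,340/1.5),.15);d=p-a
print(p,a,np.hypot(*d),np.degrees(np.arctan2(d[1],d[0])))
S,D=P("scene"),P("side");f=lambda a:(a[0]/3.2+129.66,a[1]/3.2+109.66)
q=tri([S,D],[f((292,153)),f((296,321))]);e=q[:2]-[.4988,-.0911];print("knob",q,np.degrees(np.arctan2(e[1],e[0])))
print(ctrl.hand_in())
```

```text
[0.51906725 0.10010602] [0.48950016 0.05194965] 0.056508842954775235 58.45087124392385
knob [ 0.48343487 -0.20059259  0.18013919] -97.98817224743661
the job is handed in; nothing more can be done
None
```

The lid is locked against its stop and the air cock is turned fully open. I handed the job in at about 19 s with the gripper clear of everything.

- **Lid:** I pushed the knob clockwise with the open fingers around it. Resistance began to rise at a lid turn of about 1.43 rad. I pressed on in small steps to about 26 N at the grip, below the 38 N limit, then backed off and let go. The last pictures put the knob at -98° around the lid axis, 1.43 rad, with the collar's lug against the stop.
- **Cock:** I pushed the pin clockwise. It went past the 0.08 rad interlock without resistance, which confirms the lid was home. It met its end stop at about 1.2 rad with an 18 N push, and I let go. In the last picture the pin stood at 58°, down from about 127° at the start, a turn of about 1.2 rad.
- **Other checks:** The bystanders visible in the last pictures stand where they were at the start; I compared them by eye only. No check failed or disagreed with another. The first automatic detections of the knob and the pin marked the middle of the whole part rather than the grips. I read the grip positions from the pictures instead, and they matched the given distances to within 2 mm.

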